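# Load a sample bottle and lock its carriage at the sensor

## Robot

A 6-joint arm with a two-finger parallel gripper is mounted at the origin on a cart in front of the work surface, level with it; the furniture and walls round the work are solid. World frame = base frame: x ahead of the robot, y to its left, z up, the work surface at z = 0. Lengths are in m, angles in rad, forces in N, time in s.
With the tool pointing down it reaches from about 0.325 to 0.875 m from the base axis. Payload 4.4 kg.
Tool frame: the origin (TCP) lies at the very end of the fingers, on their centre line; the grasp point (between the pads) lies 19 mm behind it (grasp_offset is the z of the grasp point in the tool frame, in m); z points along the fingers, y is the direction in which the jaws open and shut (so a half turn about z gives the same grasp; the last joint's range is limited). The gripper opens to 85 mm and grips with 20 to 120 N. Pads are 22 mm wide; open, the fingers measure 114 mm over their backs; the gripper's body (76 mm by 85 mm) begins 54 mm behind the grasp point. The pads swing forward as they close: fully open they stand 13 mm farther back than shut.
Start: joints at [-1.373, 0.207, 1.542, -0, 1.393, -0.15], TCP at [0.196, -0.541, 0.231] pointing down, gripper open.
Joint ranges: [-2.73, 2.73], [-0.86, 2.22], [0.23, 2.46], [-1.11, 4.25], [0.08, 2.63], [-2.82, 2.82]. Speed limits (rad/s): [2.79, 2.79, 3.14, 3.14, 3.14, 3.14].

## Interface

Orientations are given as a rotation vector (axis times angle).
In Python, from workcell import read_state, snapshot, job_done, outline_of, grasp_offset gives the robot as it stands. The module is installed in compiled form; this text tells all that it offers.
- The arm moves only by the tool step_arm, never from a script. Its argument "moves" is a list of rows, each an object of numbers: "x", "y", "z": the shift along the tool's x, y, z in m; "twist": the turn about the tool's z in rad. A call has 1 to 12 rows; each row is the pose to reach, as a shift and turn from the pose commanded when the call began, along the tool's axes at that moment; what a row does not reach only later rows make up. A row lasts 1/10 s, in which the tool goes at most 50 mm and 8.59 degrees, less where a joint would pass 70% of its speed; a pose out of reach is approached as far as the arm can. A call with a gripper value outside its range is refused whole. "gripper" is the opening, from -1 (shut) to 1 (fully open), so that 0 is half open, set as the call begins (left out, the last holds). The fingers move at their own pace and stop on an object; "newtons" is the grip in N (left out, the last holds). Time passes only in rows, so rows that repeat a pose let the fingers close. It gives the time, the measured TCP pose, the force and the opening at its end, in the units of the state.
- read_state(): the state, without advancing time (a new reading comes with each control period).
- snapshot(name): name is "side" or "top" or "wrist"; returns a dict with "img" (384x512x3 uint8, blue, green, red), "depth" (384x512 float32, m along the optical axis (not along the pixel's ray), 0 where there is no reading), "K" (3x3 intrinsics, pixels), "R" (3x3) and "t" (3): a world point X has camera coordinates R X + t. Camera axes: x right, y down, z forward; pixel columns grow to the right and rows downward; lengths in m; the calibration is good to about 2 mm. A picture is of the moment at which its call begins.
- job_done(): hands the job in, once; it reports no verdict.
Trained networks look in the newest picture that a camera, given by its name, has taken for a name from the list of things; names that differ only in an ending like _2 or _b are one class to them, and where a whole thing is asked for, a point or a joint stands for the part that bears it (a point fixed in the world has none). Each returns a list of dicts, best first, with "conf" (0 to 1); they miss things now and then, are a little off and sometimes report something else, mostly with a low value. They report only what shows in the picture. A call takes as long as a camera call. They do not tell look-alikes from the thing itself.
- outline_of(name, camera): "pixels" (384x512 bool, what is visible of it) and "centre" ([column, row] in pixels, amid what is visible of it).
The state is a dict: "clock": time; "joints": joint angles; "qd": joint speeds; "joint_efforts": joint torques, N m; "tool_pos": TCP position; "eef_rot": TCP orientation; "wrist_force": force on the tool from outside, world axes, zero at the start; "wrist_torque": the same for the moment, N m; "opening": finger opening in m.
Only numpy, scipy, OpenCV 4.12 (cv2) and the standard library are available. Lean on these libraries where they do the work, as an engineer would, in place of code of your own. Each camera call takes 0.05 s, during which the arm holds its last target.

## Task

Stand the smaller of the two amber bottles upright inside the raised square rim on the carriage's deck, while the carriage is still locked where you find it. Then reach in under the deck's left edge for the release bar's grip, hold it up while you slide the carriage along the rail until the bottle is level with the tall sensor post, and let go so that the bar drops and locks the carriage in that notch. Leave the bottle standing there, and leave the other bottle, the dish and the tape roll where they are.

Things in the scene. Friction and masses are not known exactly. Their poses are not given: they have to be found in the camera images.
- rail: Aluminium slide rail fixed to the worktop, 60 mm wide, top 97 mm high, notched steel rack along it. Origin on the worktop, below the middle of the deck's rim when the carriage reads 0; x along the rail away from the robot (rail from -55 to +175 mm), y left, z up. On its right, at x = 48 and 96 mm, stand two dark posts: the sensor post (tall) and a spare post (short), either way round.
- carriage (a joint): Position of the carriage along the rail's +x, m. Notches every 0.024 from 0 (nearest the robot) to 0.120, 1 mm play each way; it starts locked at 0. The rim's middle is level with the sensor post at 0.048 or at 0.096, depending on where the post stands. With the release bar up it slides against about 1 N plus 20 N per m/s; with the bar down it is locked.
- deck (a point): Middle of the square rim on the carriage's deck, on the deck's top, 192 mm above the worktop; axes as the rail's. Rim 64 mm wide inside, 5 mm high. Deck 96 mm long, from 46 mm right to 71 mm left of this point, 5 mm thick. The release bar's grip is 68 mm to the left (+y) of this point, below the deck, whose left edge overhangs the grip's middle by 3 mm, its underside 42 mm above it.
- release_bar (a joint): How far the release bar is raised, m: 0 down and locked, at most 0.020. It moves straight up on the carriage; from 0.014 up it is clear of the rack and the carriage slides. A spring presses it down with about 6 N (down) to 9 N (up). Let go, it drops at once into the nearest notch, sliding down 45 degree flanks and drawing the carriage along by up to 12 mm.
- bar_grip (a point): Middle of the release bar's ribbed black grip, 145 mm above the worktop when down; axes as the rail's. A block 14 mm wide (x), 20 mm high, jutting out to the left (+y): its end is 7 mm left of this point, the crossbar begins 26 mm right of it. Pinch it across x. As the deck is above it, the fingers must come slanting in from the left, the gripper leaning out to the left by 35 to 45 degrees.
- sensor (a point): Lens of the sensor, a black head at the top of the tall post (250 mm high, 22 x 18 mm), 53 mm right of the rail's middle (y = -53 mm on the rail), 230 mm above the worktop; axes as the rail's. The spare post is only 140 mm high, lower than the deck, without a head.
- sample_bottle: The smaller amber bottle, the one to load: 48 mm in diameter, 109 mm high, 0.3 kg, with a pale screw cap 40 mm in diameter from 78 to 108 mm above its base (fixed to it, a good place to grip). Origin in the middle of its base, z up when it stands.
- tall_bottle: The larger amber bottle, 66 mm in diameter and 141 mm high, blue cap 40 mm in diameter: not to be moved. Origin in the middle of its base, z up when it stands.
- dish: Covered glass dish lying flat, 92 mm in diameter, 15 mm high: not to be moved. Origin in the middle of its base.
- tape: Roll of tape lying flat, 96 mm in diameter, 25 mm high: not to be moved. Origin in the middle of its base.
Things that resemble listed ones, but are neither listed nor needed, are in the scene too. Leave any pink look-alike of the part that bears sensor alone.

How it is judged:
On the way, in this order (a step that is already met when the one before it is completed fails the run):
1. the smaller amber bottle stands upright inside the rim on the deck, let go, with the carriage still locked in its starting notch (horizontal distance between sample_bottle and deck below 0.012 m and z of sample_bottle in the frame of deck between -0.004 and 0.004 m and angle between sample_bottle's own z axis and vertical below 0.08 rad and contact force between the fingers and sample_bottle below 0.1 N and value of joint carriage below 0.006 m and value of joint release_bar below 0.003 m), for 0.2 s.
2. the release bar is held up (raised more than 10 mm) while the carriage is slid past 30 mm (value of joint release_bar above 0.01 m and value of joint carriage above 0.03 m), for 0.1 s.
At the end, for the whole second after the job is handed in: Rim's middle level with the sensor along the rail within 5 mm, release bar down within 3 mm; smaller amber bottle still, upright (0.08 rad) on the deck, within 12 mm of the rim's middle; larger bottle upright (0.1 rad); it, dish, tape within 20 mm of their starts (horizontal distance between sample_bottle and deck below 0.012 m and z of sample_bottle in the frame of deck between -0.004 and 0.004 m and angle between sample_bottle's own z axis and vertical below 0.08 rad and x of deck in the frame of sensor between -0.005 and 0.005 m and value of joint release_bar below 0.003 m and linear speed of sample_bottle below 0.02 m/s and distance of each of tall_bottle, dish, tape from where it was at the start of the episode below 0.02 m and angle between tall_bottle's own z axis and vertical below 0.1 rad); the robot touches nothing.
It fails at once if the sample bottle is tipped over (more than 0.8 rad) (angle between sample_bottle's own z axis and vertical above 0.8 rad).
It fails at once if the larger bottle, the dish or the tape roll is moved more than 30 mm (distance of any of tall_bottle, dish, tape from where it was at the start of the episode above 0.03 m).
It also fails if it takes over 58 s, if anything falls off the work surface, if the arm or the gripper's body presses on something with over 40 N, if the wrist force passes 120 N, or if a joint passes its speed limit or range.

## Working session

There is one attempt and no reset: what is moved stays moved. The work goes in short steps, Python scripts to look and compute and a tool call to move; the robot and the scene stay as the last step left them, time stands still between calls to the robot, and variables do not carry over. Pictures are saved under pics/ and viewed, and the job is handed in when it is done.

Besides the shell and the picture viewer there is one more tool, called after "Request:" as name(argument=value, ...), one argument or row to a line, values as JSON. step_arm: Moves the arm, as the interface text tells. Its arguments: {"type":"object","properties":{"moves":{"type":"array","items":{"type":"object","properties":{"x":{"type":"number"},"y":{"type":"number"},"z":{"type":"number"},"twist":{"type":"number"}}}},"gripper":{"type":"number"},"newtons":{"type":"number"}},"required":["moves"]}

```bash
mkdir -p pics; cat > h.py <<'E'
import numpy as np, cv2
from workcell import *
from scipy.spatial.transform import Rotation as Ro
def w(s,u,v,d): 
    K=s["K"]; c=np.stack([(u-K[0,2])/K[0,0]*d,(v-K[1,2])/K[1,1]*d,d],-1)
    return (c-s["t"])@s["R"]
def pts(s,m):
    v,u=np.nonzero(m&(s["depth"]>0)); return w(s,u.astype(float),v.astype(float),s["depth"][v,u])
def proj(s,X):
    c=s["R"]@np.array(X)+s["t"]; p=s["K"]@c; return p[:2]/p[2]
E
python3 - <<'E'
from h import *
print({k:np.round(v,3) for k,v in read_state().items()}, grasp_offset)
for n in("side","top","wrist"):
    s=snapshot(n); cv2.imwrite(f"pics/a_{n}.png",s["img"]); print(n,np.round(-s["R"].T@s["t"],3),s["K"][0,0])
    np.savez(f"a_{n}.npz",**s)
    if n=="wrist":continue
    for o in("sample_bottle","tall_bottle","dish","tape","rail","carriage","release_bar","sensor","deck","bar_grip"):
        for r in outline_of(o,n)[:3]:
            P=pts(s,r["pixels"])
            if len(P)<5: continue
            print(o,round(r["conf"],2),np.round(r["centre"]),r["pixels"].sum(),"med",np.round(np.median(P,0),3),"lo",np.round(np.percentile(P,3,0),3),"hi",np.round(np.percentile(P,97,0),3))
E
```

```text
{'clock': np.float64(0.0), 'joints': array([-1.373,  0.207,  1.543, -0.   ,  1.394, -0.15 ]), 'qd': array([-0.001,  0.002, -0.   ,  0.002,  0.   ,  0.001]), 'joint_efforts': array([ 0.0000e+00, -3.8303e+01, -2.9160e+01, -0.0000e+00,  1.1000e-02,
       -0.0000e+00]), 'tool_pos': array([ 0.196, -0.54 ,  0.23 ]), 'eef_rot': array([-3.092, -0.543,  0.   ]), 'wrist_force': array([-0.585, -0.57 ,  0.414]), 'wrist_torque': array([ 0.032, -0.015,  0.039]), 'opening': np.float64(0.085)} -0.0187
side [0.382 0.611 0.87 ] 363.63087482372947
sample_bottle 0.6 [279. 290.] 598 med [0.391 0.318 0.084] lo [0.37  0.29  0.009] hi [0.412 0.329 0.112]
sample_bottle 0.55 [202. 210.] 581 med [0.607 0.126 0.023] lo [0.561 0.077 0.002] hi [0.649 0.166 0.027]
tall_bottle 0.78 [221. 254.] 683 med [0.53  0.266 0.128] lo [0.502 0.234 0.017] hi [0.551 0.285 0.143]
dish 0.71 [316. 289.] 1164 med [0.299 0.276 0.016] lo [0.258 0.234 0.008] hi [0.339 0.316 0.019]
tape 0.86 [211. 228.] 498 med [0.601 0.13  0.023] lo [0.561 0.08  0.002] hi [0.648 0.166 0.027]
rail 0.62 [273. 147.] 3108 med [ 0.44  -0.064  0.118] lo [ 
[... 1221 characters left out ...]
0.496 0.221 0.013] hi [0.541 0.276 0.142]
dish 0.87 [206. 285.] 1378 med [0.295 0.271 0.015] lo [0.256 0.23  0.006] hi [0.338 0.312 0.018]
tape 0.81 [257. 165.] 409 med [0.628 0.126 0.022] lo [0.569 0.073 0.   ] hi [0.647 0.161 0.026]
rail 0.92 [337. 166.] 384 med [ 0.472 -0.038  0.19 ] lo [ 0.426 -0.1    0.091] hi [ 0.596 -0.012  0.194]
carriage 0.56 [332. 174.] 289 med [ 0.449 -0.022  0.192] lo [ 0.207 -0.048  0.002] hi [0.543 0.059 0.453]
release_bar 0.52 [189. 236.] 720 med [0.377 0.299 0.076] lo [0.368 0.28  0.012] hi [0.405 0.32  0.11 ]
deck 0.57 [334. 172.] 227 med [ 0.451 -0.023  0.192] lo [ 0.422 -0.046  0.149] hi [ 0.473 -0.01   0.194]
wrist [ 0.266 -0.515  0.374] 313.7910068805054
```

```bash
python3 - <<'E'
import cv2,numpy as np
a=cv2.imread("pics/a_side.png");b=cv2.imread("pics/a_top.png")
cv2.imwrite("pics/a_side2.png",cv2.resize(a[60:360,130:400],None,fx=2.2,fy=2,interpolation=2)[:600])
E
```

```text
(no output)
```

View pics/a_side.png

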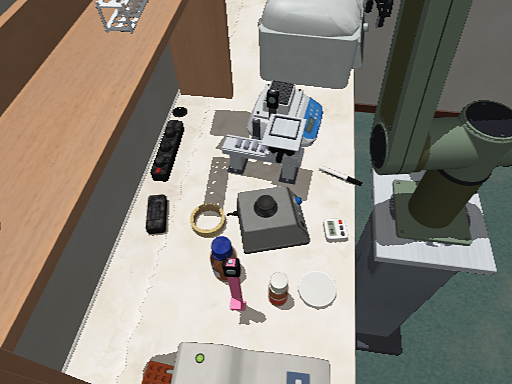

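View pics/a_top.png

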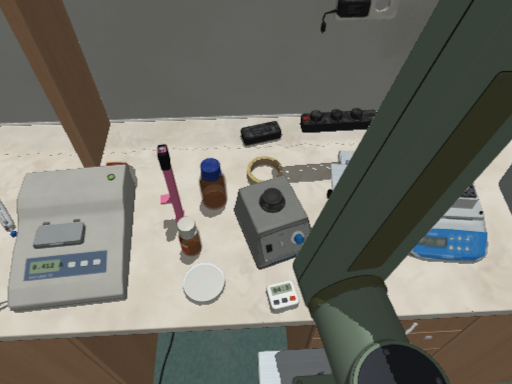

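View pics/a_side2.png

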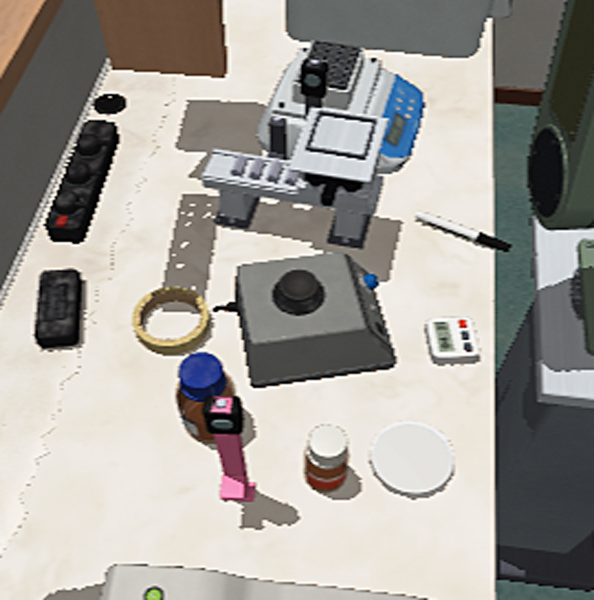

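```bash
python3 - <<'E'
from h import *
s=dict(np.load("a_side.npz"))
P=pts(s,np.ones((384,512),bool))
D=P[(abs(P[:,2]-.192)<.004)&(P[:,0]>.33)&(P[:,0]<.53)&(P[:,1]>-.16)&(P[:,1]<.05)]
r=cv2.minAreaRect((D[:,:2]*1000).astype(np.float32)); print("deck",r,len(D)); print(cv2.boxPoints(r))
Rm=P[(abs(P[:,2]-.197)<.0015)&(P[:,0]>.33)&(P[:,0]<.53)&(P[:,1]>-.16)&(P[:,1]<.05)]
print("rim",cv2.minAreaRect((Rm[:,:2]*1000).astype(np.float32)),len(Rm))
# rail top
L=P[(abs(P[:,2]-.097)<.003)&(P[:,0]>.33)&(P[:,0]<.68)&(P[:,1]>-.15)&(P[:,1]<.05)]
print("railtop",len(L),cv2.minAreaRect((L[:,:2]*1000).astype(np.float32)))
H=P[(P[:,2]>.2)&(P[:,2]<.26)&(P[:,0]>.4)&(P[:,0]<.6)&(P[:,1]>-.18)&(P[:,1]<-.05)]
print("head",len(H),H.min(0),H.max(0)); T=H[H[:,2]>.247]; print(len(T),T.mean(0),T.min(0),T.max(0))
H=P[(P[:,2]>.13)&(P[:,2]<.145)&(P[:,0]>.45)&(P[:,0]<.6)&(P[:,1]>-.18)&(P[:,1]<-.05)]
print("spare",len(H),H.mean(0),H.min(0),H.max(0))
B=P[(P[:,2]>.02)&(P[:,0]>.33)&(P[:,0]<.6)&(P[:,1]>.0)&(P[:,1]<.22)]
print("stirrer",B.min(0),B.max(0))
for z in (.03,.06,.09,.12): 
  q=B[abs(B[:,2]-z)<.012]; print(z,len(q),q.min(0) if len(q) else 0,q.max(0) if len(q) else 0)
# bottle
for n in("side","top"):
  s=dict(np.load(f"a_{n}.npz")); P=pts(s,np.ones((384,512),bool))
  C=P[(abs(P[:,2]-.109)<.005)&(P[:,0]>.33)&(P[:,0]<.45)&(P[:,1]>.26)&(P[:,1]<.36)]
  print("cap",n,len(C),C.mean(0),cv2.minEnclosingCircle((C[:,:2]*1000).astype(np.float32)))
  C=P[(abs(P[:,2]-.141)<.004)&(P[:,0]>.45)&(P[:,0]<.6)&(P[:,1]>.2)&(P[:,1]<.3)]
  print("tallcap",n,len(C),cv2.minEnclosingCircle((C[:,:2]*1000).astype(np.float32)))
  C=P[(P[:,2]>.1)&(P[:,0]>.43)&(P[:,0]<.51)&(P[:,1]>.3)&(P[:,1]<.4)];print("pink",C.min(0),C.max(0))
E
```

```text
deck ((425.61785888671875, -77.99002075195312), (140.1892852783203, 104.51300811767578), 84.82634735107422) 1138
[[ 367.25348   -143.08688  ]
 [ 471.3407    -152.5113   ]
 [ 483.98224    -12.893158 ]
 [ 379.89502     -3.4687347]]
rim ((428.8858337402344, -76.5504379272461), (124.24072265625, 87.81914520263672), 86.58224487304688) 126
railtop 518 ((489.62652587890625, -53.44708251953125), (165.11383056640625, 239.11651611328125), 72.5204086303711)
head 237 [ 0.44643922 -0.15768017  0.20015959] [ 0.47816053 -0.13292542  0.25488671]
63 [ 0.46275125 -0.14523945  0.25015646] [ 0.44745963 -0.15768017  0.24713761] [ 0.47816053 -0.1350833   0.25488671]
spare 59 [ 0.50598383 -0.14126481  0.13749889] [ 0.46338767 -0.15981251  0.13047899] [ 0.52143107 -0.05703038  0.14394301]
stirrer [0.33030831 0.01836006 0.02000491] [0.59986393 0.20335716 0.12695903]
0.03 630 [0.33030831 0.01836006 0.02000491] [0.59986393 0.20335716 0.04199405]
0.06 535 [0.34078758 0.02873034 0.04801957] [0.5306251  0.1986568  0.07190819]
0.09 2090 [0.35576465 0.03405931 0.07800297] [0.52429281 0.19170981 0.10199079]
0.12 249 [0.42529867 0.0914928  0.10869204] [0.46928702 0.13628597 0.12695903]
cap side 237 [0.39141378 0.30589506 0.10975243] ((391.63629150390625, 304.2347412109375), 20.143098831176758)
tallcap side 311 ((528.7308349609375, 253.13560485839844), 23.3671817779541)
pink [0.46538238 0.32892064 0.10023962] [0.49747675 0.35194606 0.25595301]
cap top 226 [0.39012277 0.30145971 0.108433  ] ((391.0435485839844, 301.4458312988281), 19.710670471191406)
tallcap top 245 ((528.5718383789062, 250.6648712158203), 23.669754028320312)
pink [0.46331803 0.32554689 0.10027797] [0.49933283 0.34866739 0.25525845]
```

```bash
python3 - <<'E'
import cv2
b=cv2.imread("pics/a_side.png")
cv2.imwrite("pics/z1.png",cv2.resize(b[75:190,210:340],None,fx=5,fy=5,interpolation=2))
E
```

```text
(no output)
```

View pics/z1.png

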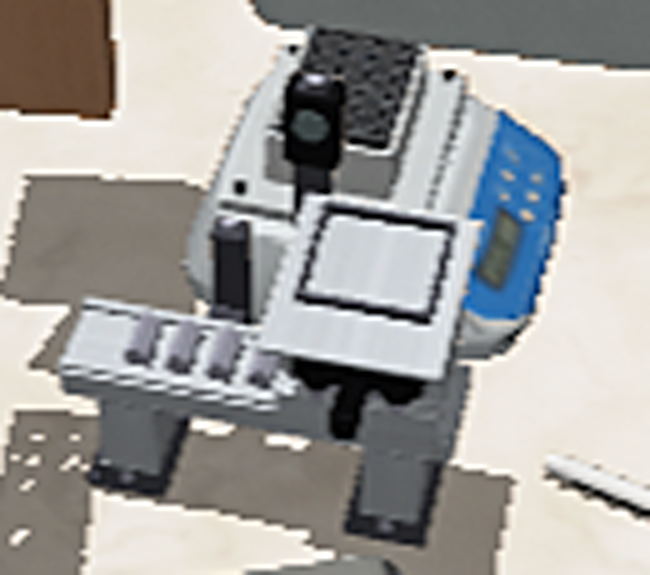

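```bash
cat >> h.py <<'E'
def ray(s,u,v,z):
    K=s["K"]; d=s["R"].T@np.array([(u-K[0,2])/K[0,0],(v-K[1,2])/K[1,1],1]); c=-s["R"].T@s["t"]
    return c+d*(z-c[2])/d[2]
E
python3 - <<'E'
from h import *
s=dict(np.load("a_side.npz"))
# rectify deck plane z=.197 (rim top) and z=.192, 0.5mm/px
for z,nm in((.197,"rt"),(.192,"rd")):
    x0,x1,y0,y1=.35,.5,-.15,.02
    W=[(x0,y0),(x1,y0),(x1,y1),(x0,y1)]
    src=np.float32([proj(s,(*p,z)) for p in W]); dst=np.float32([((y1-p[1])*4000,(x1-p[0])*4000) for p in W])
    H=cv2.getPerspectiveTransform(src,dst)
    im=cv2.warpPerspective(s["img"],H,(680,600),flags=2)
    for k in range(0,680,40): cv2.line(im,(k,0),(k,4 if k%200 else 10),(0,0,255),1)
    cv2.imwrite(f"pics/{nm}.png",im)
E
```

```text
(no output)
```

View pics/rt.png

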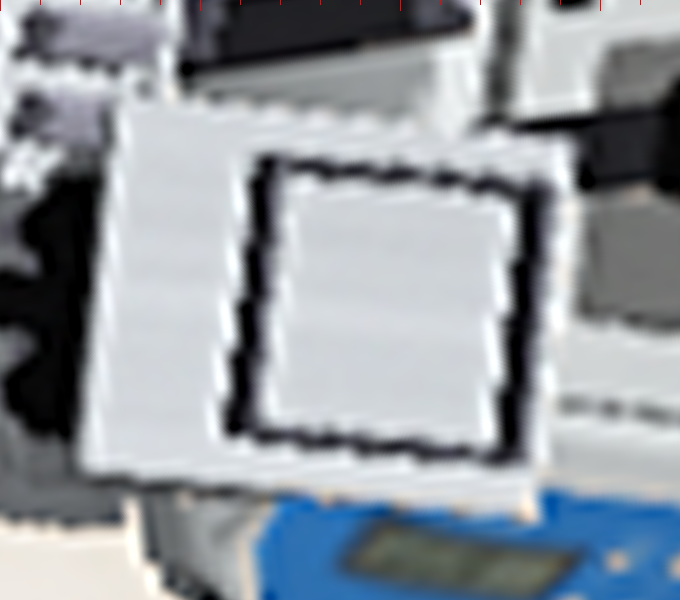

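```bash
python3 - <<'E'
from h import *
st=read_state(); R=Ro.from_rotvec(st["eef_rot"]).as_matrix(); print(np.round(R,3))
s=dict(np.load("a_wrist.npz")); c=-s["R"].T@s["t"]; print("cam in tool",np.round(R.T@(c-st["tool_pos"]),3), np.round(R.T@s["R"].T,2))
p=st["tool_pos"]
for t in([.45,-.25,.38],[.42,.1,.38],[.391,.303,.25]): print(np.round(R.T@(np.array(t)-p),3))
E
```

```text
[[ 0.94   0.341  0.   ]
 [ 0.341 -0.94   0.   ]
 [ 0.     0.    -1.   ]]
cam in tool [ 0.074 -0.    -0.143] [[-0.   -0.96 -0.29]
 [ 1.   -0.   -0.  ]
 [ 0.   -0.29  0.96]]
[ 0.338 -0.187 -0.149]
[ 0.429 -0.526 -0.149]
[ 0.471 -0.727 -0.019]
```

Request:
step_arm(
  moves=[
    {"x": 0.338, "y": -0.187, "z": -0.149, "twist": -0.8},
    {"x": 0.338, "y": -0.187, "z": -0.149, "twist": -0.8},
    {"x": 0.338, "y": -0.187, "z": -0.149, "twist": -0.8},
    {"x": 0.338, "y": -0.187, "z": -0.149, "twist": -0.8},
    {"x": 0.338, "y": -0.187, "z": -0.149, "twist": -0.8},
    {"x": 0.338, "y": -0.187, "z": -0.149, "twist": -0.8},
    {"x": 0.338, "y": -0.187, "z": -0.149, "twist": -0.8},
    {"x": 0.338, "y": -0.187, "z": -0.149, "twist": -0.8},
    {"x": 0.338, "y": -0.187, "z": -0.149, "twist": -0.8},
    {"x": 0.429, "y": -0.526, "z": -0.149, "twist": -1.4},
    {"x": 0.429, "y": -0.526, "z": -0.149, "twist": -1.4},
    {"x": 0.429, "y": -0.526, "z": -0.149, "twist": -1.4},
  ],
  gripper=1,
)

```text
clock: 2.35
tool_pos: [0.4366, -0.0991, 0.3797]
eef_rot: [-2.186, -2.256, 0.001]
wrist_force: [0.9, -0.4, 0.3]
opening: 0.0856
```

```bash
cat > go.py <<'E'
from h import *
import sys
def plan(*targets):
    st=read_state(); R=Ro.from_rotvec(st["eef_rot"]).as_matrix()
    print("t",round(float(st["clock"]),2),"tcp",np.round(st["tool_pos"],4),"yaw x",np.round(np.arctan2(R[1,0],R[0,0]),3),"z",np.round(R[:,2],3),"j",np.round(st["joints"],2),"F",np.round(st["wrist_force"],1),"op",round(float(st["opening"]),4))
    for t in targets: print(np.round(R.T@(np.array(t)-st["tool_pos"]),4))
if __name__=="__main__": plan(*[eval(a) for a in sys.argv[1:]])
E
python3 go.py [.391,.303,.25] [.391,.303,.2]
```

```text
t 2.35 tcp [ 0.4366 -0.0991  0.3797] yaw x 1.602 z [-0.001  0.    -1.   ] j [-0.42 -0.15  1.61 -0.    1.69 -0.45] F [ 0.9 -0.4  0.3] op 0.0856
[ 0.4034 -0.0328  0.1298]
[ 0.4034 -0.0327  0.1798]
```

Request:
step_arm(
  moves=[
    {"x": 0.4, "y": -0.033, "z": 0.0, "twist": -1.54},
    {"x": 0.4, "y": -0.033, "z": 0.0, "twist": -1.54},
    {"x": 0.4, "y": -0.033, "z": 0.0, "twist": -1.54},
    {"x": 0.4, "y": -0.033, "z": 0.0, "twist": -1.54},
    {"x": 0.4, "y": -0.033, "z": 0.0, "twist": -1.54},
    {"x": 0.4, "y": -0.033, "z": 0.0, "twist": -1.54},
    {"x": 0.4, "y": -0.033, "z": 0.0, "twist": -1.54},
    {"x": 0.4, "y": -0.033, "z": 0.0, "twist": -1.54},
    {"x": 0.4, "y": -0.033, "z": 0.1, "twist": -1.54},
    {"x": 0.4, "y": -0.033, "z": 0.1, "twist": -1.54},
    {"x": 0.4, "y": -0.033, "z": 0.13, "twist": -1.54},
    {"x": 0.4, "y": -0.033, "z": 0.13, "twist": -1.54},
  ],
)

```text
clock: 3.55
tool_pos: [0.3898, 0.2965, 0.2442]
eef_rot: [-0.007, -3.13, 0.01]
wrist_force: [-0.0, -0.5, -0.3]
opening: 0.0853
```

```bash
python3 go.py [.391,.303,.16] [.391,.303,.073]
python3 - <<'E'
from h import *
s=snapshot("wrist"); cv2.imwrite("pics/w1.png",s["img"])
P=pts(s,np.ones((384,512),bool))
C=P[(abs(P[:,2]-.109)<.005)&(P[:,0]>.33)&(P[:,0]<.45)&(P[:,1]>.26)&(P[:,1]<.36)]
print(len(C),C.mean(0),cv2.minEnclosingCircle((C[:,:2]*1000).astype(np.float32)))
E
python3 go.py
```

```text
t 3.55 tcp [0.3898 0.2965 0.2442] yaw x 3.137 z [-0.011 -0.006 -1.   ] j [ 0.47  0.02  1.72 -0.    1.41 -1.09] F [-0.  -0.5 -0.3] op 0.0853
[-0.0021  0.007   0.0842]
[-0.0031  0.0076  0.1712]
1334 [0.39201217 0.30347357 0.10914033] ((392.7940368652344, 303.48419189453125), 19.511762619018555)
t 3.6 tcp [0.392  0.2976 0.2479] yaw x 3.136 z [-0.005 -0.003 -1.   ] j [ 0.47  0.02  1.71 -0.    1.41 -1.09] F [ 0.3 -0.4  0.4] op 0.0852
```

View pics/w1.png

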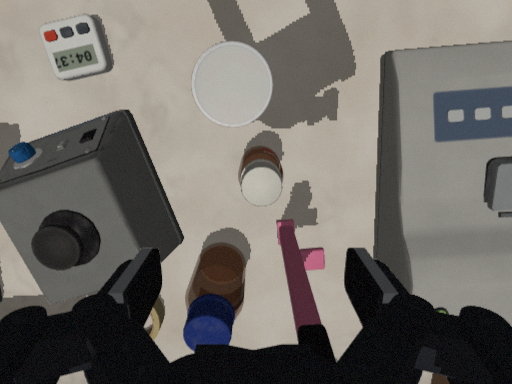

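Request:
step_arm(
  moves=[
    {"x": 0, "y": 0.006, "z": 0.04, "twist": 0},
    {"x": 0, "y": 0.006, "z": 0.08, "twist": 0},
    {"x": 0, "y": 0.006, "z": 0.12, "twist": 0},
    {"x": 0, "y": 0.006, "z": 0.15, "twist": 0},
    {"x": 0, "y": 0.006, "z": 0.175, "twist": 0},
    {"x": 0, "y": 0.006, "z": 0.175, "twist": 0},
    {"x": 0, "y": 0.006, "z": 0.175, "twist": 0},
  ],
)

```text
clock: 4.3
tool_pos: [0.3956, 0.3055, 0.0775]
eef_rot: [0.008, 3.138, 0.003]
wrist_force: [-0.2, 0.1, 0.3]
opening: 0.0852
```

```bash
python3 go.py [.392,.3034,.073]
python3 - <<'E'
from h import *
s=snapshot("side"); cv2.imwrite("pics/s2.png",cv2.resize(s["img"][180:340,180:360],None,fx=3.5,fy=3.5))
E
```

```text
t 4.3 tcp [0.3956 0.3055 0.0775] yaw x 3.137 z [ 0.003  0.002 -1.   ] j [ 0.48  0.24  1.86 -0.    1.04 -1.08] F [-0.2  0.1  0.3] op 0.0852
[ 0.0036 -0.0022  0.0045]
```

View pics/s2.png

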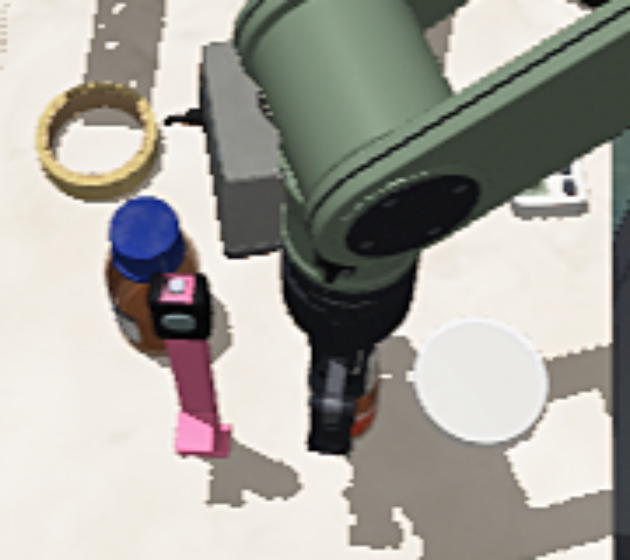

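Request:
step_arm(
  moves=[
    {"x": 0.002, "y": -0.001, "z": 0.003},
    {"x": 0.002, "y": -0.001, "z": 0.003},
    {"x": 0.002, "y": -0.001, "z": 0.003},
    {"x": 0.002, "y": -0.001, "z": 0.003},
    {"x": 0.002, "y": -0.001, "z": 0.003},
    {"x": 0.002, "y": -0.001, "z": 0.003},
  ],
  gripper=-1,
  newtons=40,
)

```text
schema error: expected keys x, y, z, twist
```

Request:
step_arm(
  moves=[
    {"z": -0.01},
    {"z": -0.02},
    {"z": -0.05},
    {"z": -0.08},
    {"z": -0.12},
    {"z": -0.16},
    {"z": -0.2},
    {"z": -0.24},
    {"z": -0.28},
    {"z": -0.3},
    {"z": -0.3},
  ],
)

```text
schema error: expected keys x, y, z, twist
```

```bash
python3 go.py [.423,-.0765,.38] [.423,-.0765,.272]
```

```text
t 4.35 tcp [0.3961 0.3059 0.0781] yaw x 3.137 z [ 0.005  0.002 -1.   ] j [ 0.48  0.23  1.86 -0.    1.04 -1.08] F [-0.2 -0.2 -0.1] op 0.0851
[-0.0301 -0.3816 -0.3027]
[-0.0296 -0.3818 -0.1947]
```

Request:
step_arm(
  moves=[
    {"x": 0.003, "y": -0.002, "z": 0.004, "twist": 0},
    {"x": 0.003, "y": -0.002, "z": 0.004, "twist": 0},
    {"x": 0.003, "y": -0.002, "z": 0.004, "twist": 0},
    {"x": 0.003, "y": -0.002, "z": 0.004, "twist": 0},
    {"x": 0.003, "y": -0.002, "z": 0.004, "twist": 0},
    {"x": 0.003, "y": -0.002, "z": 0.004, "twist": 0},
  ],
  gripper=-1,
  newtons=40,
)

```text
clock: 4.95
tool_pos: [0.391, 0.3032, 0.0722]
eef_rot: [0.006, 3.14, 0.001]
wrist_force: [-1.2, 0.0, 6.0]
opening: 0.039
```

```bash
python3 go.py
```

```text
t 4.95 tcp [0.391  0.3032 0.0722] yaw x 3.138 z [ 0.001  0.001 -1.   ] j [ 0.48  0.24  1.87  0.    1.03 -1.08] F [-1.2  0.   6. ] op 0.039
```

Request:
step_arm(
  moves=[
    {"x": 0, "y": 0, "z": -0.01, "twist": 0},
    {"x": 0, "y": 0, "z": -0.03, "twist": 0},
    {"x": 0, "y": 0, "z": -0.06, "twist": 0},
    {"x": 0, "y": 0, "z": -0.1, "twist": 0},
    {"x": 0, "y": 0, "z": -0.14, "twist": 0},
    {"x": 0, "y": 0, "z": -0.18, "twist": 0},
    {"x": 0, "y": 0, "z": -0.22, "twist": 0},
    {"x": 0, "y": 0, "z": -0.26, "twist": 0},
    {"x": 0, "y": 0, "z": -0.29, "twist": 0},
    {"x": 0, "y": 0, "z": -0.3, "twist": 0},
  ],
)

```text
clock: 5.95
tool_pos: [0.3914, 0.3034, 0.3751]
eef_rot: [0.006, 3.136, 0.005]
wrist_force: [0.8, -0.1, -3.3]
opening: 0.0391
```

Request:
step_arm(
  moves=[
    {"x": -0.005, "y": -0.02, "z": 0, "twist": 0},
    {"x": -0.01, "y": -0.06, "z": 0, "twist": 0},
    {"x": -0.012, "y": -0.1, "z": 0, "twist": 0},
    {"x": -0.015, "y": -0.14, "z": 0, "twist": 0},
    {"x": -0.02, "y": -0.18, "z": 0, "twist": 0},
    {"x": -0.02, "y": -0.22, "z": 0, "twist": 0},
    {"x": -0.025, "y": -0.26, "z": 0, "twist": 0},
    {"x": -0.03, "y": -0.3, "z": 0, "twist": 0},
    {"x": -0.03, "y": -0.34, "z": 0, "twist": 0},
    {"x": -0.03, "y": -0.365, "z": 0, "twist": 0},
    {"x": -0.03, "y": -0.378, "z": 0, "twist": 0},
    {"x": -0.03, "y": -0.378, "z": 0, "twist": 0},
  ],
)

```text
clock: 7.15
tool_pos: [0.4183, -0.076, 0.3697]
eef_rot: [-0.01, -3.139, -0.002]
wrist_force: [0.3, -0.2, -3.1]
opening: 0.039
```

```bash
python3 - <<'E'
from h import *
s=snapshot("side"); cv2.imwrite("pics/s3.png",cv2.resize(s["img"][0:190,180:360],None,fx=3.1,fy=3.1))
E
python3 go.py [.423,-.0765,.38] [.423,-.0765,.266]

```

```text
t 7.2 tcp [ 0.4185 -0.0749  0.3701] yaw x 3.137 z [-0.002  0.002 -1.   ] j [-0.38 -0.2   1.67  0.    1.68 -1.95] F [-0.4 -0.6 -2.6] op 0.0389
[-0.0045 -0.0016 -0.0099]
[-0.0047 -0.0018  0.1041]
```

View pics/s3.png

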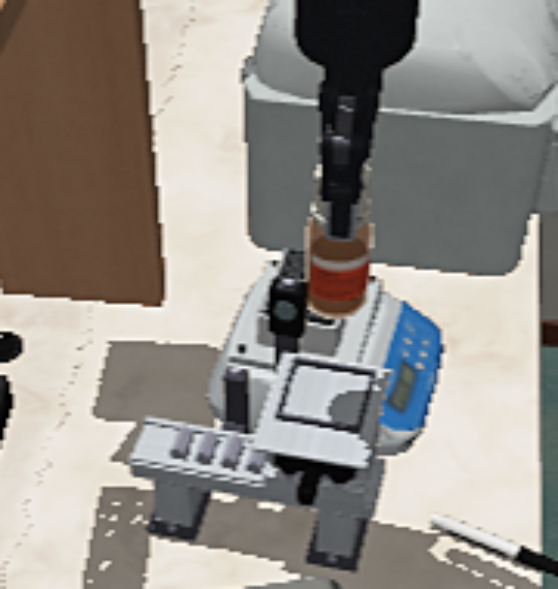

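Request:
step_arm(
  moves=[
    {"x": -0.004, "y": -0.001, "z": 0.03, "twist": 0},
    {"x": -0.004, "y": -0.001, "z": 0.06, "twist": 0},
    {"x": -0.004, "y": -0.001, "z": 0.08, "twist": 0},
    {"x": -0.004, "y": -0.001, "z": 0.09, "twist": 0},
    {"x": -0.004, "y": -0.001, "z": 0.094, "twist": 0},
    {"x": -0.004, "y": -0.001, "z": 0.096, "twist": 0},
    {"x": -0.004, "y": -0.001, "z": 0.098, "twist": 0},
    {"x": -0.004, "y": -0.001, "z": 0.1, "twist": 0},
    {"x": -0.004, "y": -0.001, "z": 0.1, "twist": 0},
  ],
)

```text
clock: 8.1
tool_pos: [0.4232, -0.0764, 0.2717]
eef_rot: [0.006, 3.141, -0.0]
wrist_force: [0.9, -0.9, -2.5]
opening: 0.0391
```

```bash
python3 go.py [.423,-.0765,.264]
python3 - <<'E'
from h import *
s=snapshot("side"); cv2.imwrite("pics/s4.png",cv2.resize(s["img"][60:190,220:340],None,fx=4.5,fy=4.5))
E

```

```text
t 8.1 tcp [ 0.4232 -0.0764  0.2717] yaw x 3.138 z [ 0.001 -0.    -1.   ] j [-0.38 -0.15  1.82  0.    1.47 -1.95] F [ 0.9 -0.9 -2.5] op 0.0391
[ 0.0002 -0.0001  0.0077]
```

View pics/s4.png

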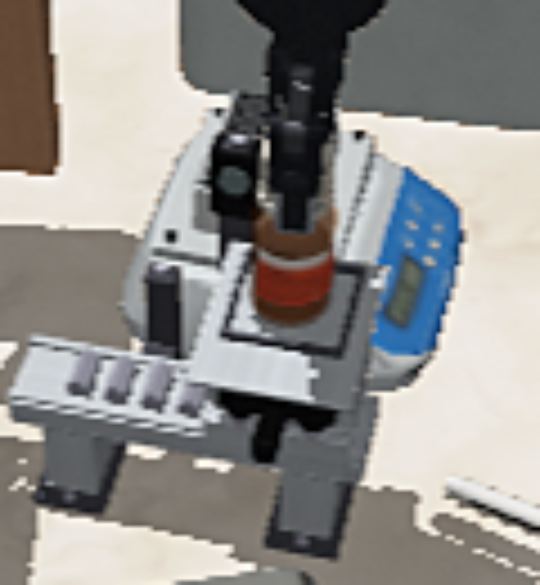

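Request:
step_arm(
  moves=[
    {"x": 0, "y": 0, "z": 0.003, "twist": 0},
    {"x": 0, "y": 0, "z": 0.005, "twist": 0},
    {"x": 0, "y": 0, "z": 0.006, "twist": 0},
    {"x": 0, "y": 0, "z": 0.007, "twist": 0},
    {"x": 0, "y": 0, "z": 0.007, "twist": 0},
    {"x": 0, "y": 0, "z": 0.007, "twist": 0},
  ],
)

```text
clock: 8.75
tool_pos: [0.423, -0.0763, 0.2643]
eef_rot: [0.006, 3.142, -0.0]
wrist_force: [-0.6, 0.4, -2.1]
opening: 0.0393
```

Request:
step_arm(
  moves=[
    {"x": 0, "y": 0, "z": 0.001, "twist": 0},
    {"x": 0, "y": 0, "z": 0.001, "twist": 0},
    {"x": 0, "y": 0, "z": 0.001, "twist": 0},
  ],
)

```text
clock: 9.05
tool_pos: [0.4235, -0.0763, 0.2642]
eef_rot: [0.006, 3.14, -0.001]
wrist_force: [-1.2, 0.1, 3.9]
opening: 0.0388
```

Request:
step_arm(
  moves=[
    {"x": 0, "y": 0, "z": 0, "twist": 0},
    {"x": 0, "y": 0, "z": 0, "twist": 0},
    {"x": 0, "y": 0, "z": 0, "twist": 0},
    {"x": 0, "y": 0, "z": 0, "twist": 0},
    {"x": 0, "y": 0, "z": -0.02, "twist": 0},
    {"x": 0, "y": 0, "z": -0.06, "twist": 0},
    {"x": 0, "y": 0, "z": -0.1, "twist": 0},
    {"x": 0, "y": 0, "z": -0.12, "twist": 0},
  ],
  gripper=1,
)

```text
clock: 9.85
tool_pos: [0.4241, -0.0767, 0.3872]
eef_rot: [0.006, 3.136, -0.003]
wrist_force: [-0.2, 0.2, -0.3]
opening: 0.0852
```

```bash
python3 go.py [.423,-.0765,.264]
python3 - <<'E'
from h import *
s=snapshot("side"); cv2.imwrite("pics/s5.png",cv2.resize(s["img"][60:190,220:340],None,fx=4.5,fy=4.5)); np.savez("s5.npz",**s)
P=pts(s,np.ones((384,512),bool))
C=P[(abs(P[:,2]-.301)<.005)&(P[:,0]>.37)&(P[:,0]<.48)&(P[:,1]>-.13)&(P[:,1]<-.02)]
print(len(C),C.mean(0),cv2.minEnclosingCircle((C[:,:2]*1000).astype(np.float32)))
s=snapshot("wrist"); cv2.imwrite("pics/w5.png",s["img"])
P=pts(s,np.ones((384,512),bool))
C=P[(abs(P[:,2]-.301)<.005)&(P[:,0]>.37)&(P[:,0]<.48)&(P[:,1]>-.13)&(P[:,1]<-.02)]
print(len(C),C.mean(0),cv2.minEnclosingCircle((C[:,:2]*1000).astype(np.float32)))
np.savez("w5.npz",**s)
E

```

```text
t 9.85 tcp [ 0.4241 -0.0767  0.3872] yaw x 3.138 z [ 0.005 -0.002 -1.   ] j [-0.38 -0.19  1.63 -0.    1.7  -1.95] F [-0.2  0.2 -0.3] op 0.0852
[0.0017 0.0005 0.1232]
163 [ 0.42343378 -0.07174519  0.30097072] ((423.8928527832031, -75.04431915283203), 20.594335556030273)
1859 [ 0.42441675 -0.07608322  0.30112541] ((425.46636962890625, -76.16158294677734), 19.524354934692383)
```

View pics/s5.png

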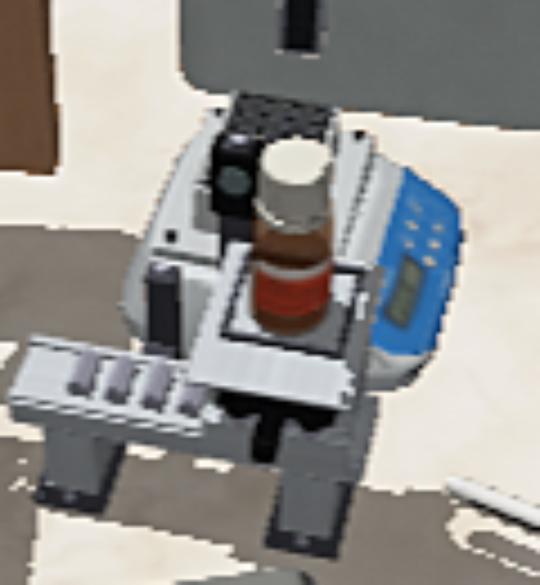

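View pics/w5.png

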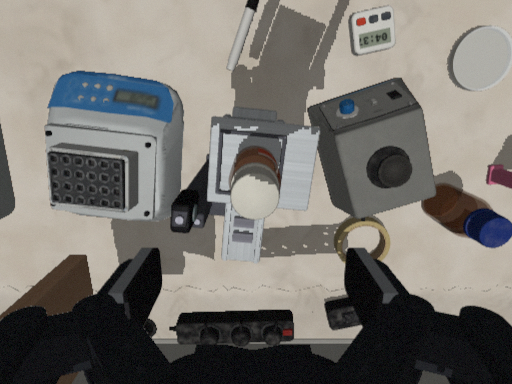

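```bash
python3 - <<'E'
from h import *
for f in("a_side","s5","a_top","a_wrist"):
    s=dict(np.load(f+".npz")); P=pts(s,np.ones((384,512),bool))
    print(f,P.min(0),P.max(0))
    Q=P[(P[:,1]<-.2)&(P[:,0]<1.2)]
    # coarse max-height map
    for y in np.arange(-1.6,-.2,.1):
        row=[]
        for x in np.arange(-.5,1.1,.1):
            q=Q[(Q[:,0]>=x)&(Q[:,0]<x+.1)&(Q[:,1]>=y)&(Q[:,1]<y+.1)]
            row.append("  .  " if len(q)<2 else "%5.2f"%q[:,2].max())
        print("%5.1f"%y," ".join(row))
E
```

```text
a_side [-0.99648609 -1.50084114 -0.96369511] [0.84173654 0.59596332 0.60102217]
 -1.6   .     .     .     .     .     .     .     .     .     .     .     .     .     .     .     .  
 -1.5 -0.12   .     .   -0.46 -0.15 -0.16 -0.16   .     .     .     .     .     .     .     .     .  
 -1.4   .     .     .   -0.93 -0.93 -0.93   .     .     .     .     .     .     .     .     .     .  
 -1.3   .     .     .   -0.94 -0.93 -0.93   .     .     .     .     .     .     .     .     .     .  
 -1.2   .     .     .     .   -0.92 -0.93   .     .     .     .     .     .     .     .     .     .  
 -1.1   .     .     .     .   -0.93 -0.93   .     .     .     .     .    0.00  0.01   .     .     .  
 -1.0   .     .     .     .   -0.93 -0.93   .     .     .     .     .    0.01  0.00   .     .     .  
 -0.9   .     .     .     .   -0.93 -0.93   .     .     .     .     .    0.01  0.00   .     .     .  
 -0.8   .     .     .     .   -0.93 -0.93  0.17  0.21   .     .    0.00  0.00  0.00   .     .     .  
 -0.7   .     .     .     .   -0.92 -0.93  0.17  0.26   .     .    0.00  0.00   .     .     .     .  

[... 4225 characters left out ...]
 -0.93 -0.93 -0.93 -0.93   .     .     .     .     .     .     .     .     .     .     .  
 -0.8 -0.93 -0.93 -0.93 -0.93 -0.94   .    0.17  0.20   .     .     .     .     .     .     .     .  
 -0.7 -0.93 -0.93 -0.93 -0.93 -0.93   .    0.17  0.31   .     .     .     .     .     .     .     .  
 -0.6 -0.93 -0.93 -0.93 -0.93 -0.93   .    0.32  0.33  0.27   .     .     .     .     .     .     .  
 -0.5 -0.93 -0.93 -0.93 -0.93 -0.93   .    0.32  0.31  0.21   .     .     .     .     .     .     .  
 -0.4 -0.93 -0.93 -0.93 -0.93 -0.93 -0.93   .    0.00  0.00   .     .     .     .     .     .     .  
 -0.3 -0.93 -0.93 -0.93 -0.93 -0.93 -0.93   .    0.00   .     .     .     .     .     .     .     .
```

View pics/a_wrist.png

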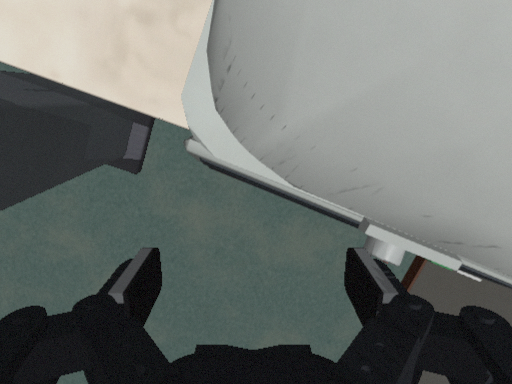

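Request:
step_arm(
  moves=[
    {"x": 0.02, "y": -0.03, "z": -0.04, "twist": 0.15},
    {"x": 0.424, "y": -0.723, "z": -0.1, "twist": 1.67},
    {"x": 0.424, "y": -0.723, "z": -0.1, "twist": 1.67},
    {"x": 0.424, "y": -0.723, "z": -0.1, "twist": 1.67},
    {"x": 0.424, "y": -0.723, "z": -0.1, "twist": 1.67},
    {"x": 0.424, "y": -0.723, "z": -0.1, "twist": 1.67},
    {"x": 0.424, "y": -0.723, "z": -0.1, "twist": 1.67},
    {"x": 0.424, "y": -0.723, "z": -0.1, "twist": 1.67},
    {"x": 0.424, "y": -0.723, "z": -0.1, "twist": 1.67},
    {"x": 0.424, "y": -0.723, "z": -0.1, "twist": 1.67},
    {"x": 0.424, "y": -0.723, "z": -0.1, "twist": 1.67},
    {"x": 0.424, "y": -0.723, "z": -0.1, "twist": 1.67},
  ],
)

```text
clock: 11.15
tool_pos: [0.1248, -0.578, 0.4611]
eef_rot: [-2.335, -2.099, -0.003]
wrist_force: [-0.0, -0.0, 0.9]
opening: 0.0856
```

```bash
python3 go.py [0.0,-.8,.45] [0,-1.1,.45]

```

```text
t 11.15 tcp [ 0.1248 -0.578   0.4611] yaw x 1.464 z [-0.     0.003 -1.   ] j [-1.5   0.18  1.12  0.    1.85 -1.4 ] F [-0.  -0.   0.9] op 0.0856
[-0.2341 -0.1005  0.0105]
[-0.5324 -0.0686  0.0095]
```

Request:
step_arm(
  moves=[
    {"x": -0.234, "y": -0.1, "z": 0.01, "twist": 0},
    {"x": -0.234, "y": -0.1, "z": 0.01, "twist": 0},
    {"x": -0.234, "y": -0.1, "z": 0.01, "twist": 0},
    {"x": -0.234, "y": -0.1, "z": 0.01, "twist": 0},
    {"x": -0.234, "y": -0.1, "z": 0.01, "twist": 0},
    {"x": -0.234, "y": -0.1, "z": 0.01, "twist": 0},
    {"x": -0.53, "y": -0.07, "z": 0.01, "twist": 0},
    {"x": -0.53, "y": -0.07, "z": 0.01, "twist": 0},
    {"x": -0.53, "y": -0.07, "z": 0.01, "twist": 0},
    {"x": -0.53, "y": -0.07, "z": 0.01, "twist": 0},
  ],
)

```text
clock: 12.15
tool_pos: [0.0021, -0.8567, 0.3909]
eef_rot: [2.315, 2.088, -0.033]
wrist_force: [0.5, -0.4, 1.0]
opening: 0.0852
```

```bash
python3 go.py 

```

```text
t 12.15 tcp [ 0.0021 -0.8567  0.3909] yaw x 1.468 z [ 0.    -0.032 -0.999] j [-1.67  0.89  0.23  0.    2.   -1.57] F [ 0.5 -0.4  1. ] op 0.0852
```

Request:
step_arm(
  moves=[
    {"x": -0.6, "y": 0, "z": 0, "twist": 0},
    {"x": -0.6, "y": 0, "z": 0, "twist": 0},
    {"x": -0.6, "y": 0, "z": 0, "twist": 0},
    {"x": -0.6, "y": 0, "z": 0, "twist": 0},
    {"x": -0.6, "y": 0, "z": 0, "twist": 0},
    {"x": -0.6, "y": 0, "z": 0, "twist": 0},
  ],
)

```text
clock: 12.75
tool_pos: [-0.021, -0.9044, 0.314]
eef_rot: [2.292, 2.067, -0.077]
wrist_force: [-0.6, 0.4, -0.1]
opening: 0.0852
```

```bash
python3 go.py 

```

```text
t 12.75 tcp [-0.021  -0.9044  0.314 ] yaw x 1.467 z [-0.001 -0.074 -0.997] j [-1.69  0.98  0.23  0.01  1.86 -1.59] F [-0.6  0.4 -0.1] op 0.0852
```

Request:
step_arm(
  moves=[
    {"x": -0.6, "y": 0, "z": -0.2, "twist": 0},
    {"x": -0.6, "y": 0, "z": -0.2, "twist": 0},
  ],
)

```text
clock: 12.95
tool_pos: [-0.028, -0.915, 0.3213]
eef_rot: [2.268, 2.046, -0.121]
wrist_force: [0.4, -0.6, 0.1]
opening: 0.0851
```

```bash
python3 go.py 

```

```text
t 12.95 tcp [-0.028  -0.915   0.3213] yaw x 1.467 z [-0.002 -0.115 -0.993] j [-1.7   0.97  0.23  0.01  1.83 -1.59] F [ 0.4 -0.6  0.1] op 0.0851
```

Request:
step_arm(
  moves=[
    {"x": -2.0, "y": 0, "z": -0.6, "twist": 0},
    {"x": -2.0, "y": 0, "z": -0.6, "twist": 0},
  ],
)

```text
clock: 13.15
tool_pos: [-0.0349, -0.9252, 0.3295]
eef_rot: [2.245, 2.025, -0.164]
wrist_force: [-0.2, -0.5, 0.4]
opening: 0.0854
```

```bash
python3 go.py 

```

```text
t 13.15 tcp [-0.0349 -0.9252  0.3295] yaw x 1.467 z [-0.004 -0.156 -0.988] j [-1.71  0.96  0.23  0.02  1.8  -1.6 ] F [-0.2 -0.5  0.4] op 0.0854
```

Request:
step_arm(
  moves=[
    {"x": -2.0, "y": 0.3, "z": -0.6, "twist": 0},
  ],
)

```text
clock: 13.25
tool_pos: [-0.0325, -0.9335, 0.3339]
eef_rot: [2.229, 2.007, -0.195]
wrist_force: [0.7, -0.0, -1.2]
opening: 0.0854
```

Request:
step_arm(
  moves=[
    {"x": -2.0, "y": 0.3, "z": -0.6, "twist": 0},
  ],
)

```text
clock: 13.35
tool_pos: [-0.0275, -0.9419, 0.3412]
eef_rot: [2.208, 1.991, -0.227]
wrist_force: [0.2, 0.3, 0.2]
opening: 0.0856
```

```bash
python3 go.py 

```

```text
t 13.35 tcp [-0.0275 -0.9419  0.3412] yaw x 1.465 z [-0.005 -0.219 -0.976] j [-1.7   0.95  0.23  0.02  1.74 -1.59] F [0.2 0.3 0.2] op 0.0856
```

Request:
step_arm(
  moves=[
    {"x": -2.0, "y": 0.2, "z": -0.3, "twist": 0},
  ],
)

```text
clock: 13.45
tool_pos: [-0.0254, -0.9522, 0.3456]
eef_rot: [2.185, 1.973, -0.261]
wrist_force: [-0.0, 0.4, 0.0]
opening: 0.0856
```

Request:
step_arm(
  moves=[
    {"x": -2.0, "y": 0.2, "z": -0.3, "twist": 0},
  ],
)

```text
clock: 13.55
tool_pos: [-0.0246, -0.9618, 0.3483]
eef_rot: [2.166, 1.956, -0.291]
wrist_force: [-0.4, -0.2, 0.6]
opening: 0.0853
```

Request:
step_arm(
  moves=[
    {"x": -2.0, "y": 0.2, "z": -0.2, "twist": 0},
  ],
)

```text
clock: 13.65
tool_pos: [-0.0238, -0.9717, 0.3518]
eef_rot: [2.146, 1.937, -0.322]
wrist_force: [0.5, -0.3, -0.4]
opening: 0.0854
```

Request:
step_arm(
  moves=[
    {"x": -2.0, "y": 0.2, "z": -0.2, "twist": 0},
  ],
)

```text
clock: 13.75
tool_pos: [-0.023, -0.981, 0.356]
eef_rot: [2.126, 1.919, -0.352]
wrist_force: [-0.0, 0.4, 0.1]
opening: 0.0857
```

Request:
step_arm(
  moves=[
    {"x": -2.0, "y": 0.2, "z": -0.1, "twist": 0},
  ],
)

```text
clock: 13.85
tool_pos: [-0.0223, -0.9907, 0.3606]
eef_rot: [2.105, 1.9, -0.383]
wrist_force: [-1.0, -0.1, 0.1]
opening: 0.0853
```

Request:
step_arm(
  moves=[
    {"x": -2.0, "y": 0.2, "z": -0.1, "twist": 0},
  ],
)

```text
clock: 13.95
tool_pos: [-0.0215, -0.9997, 0.3656]
eef_rot: [2.084, 1.881, -0.411]
wrist_force: [0.4, 0.3, -0.1]
opening: 0.0855
```

```bash
python3 go.py 

```

```text
t 13.95 tcp [-0.0215 -0.9997  0.3656] yaw x 1.461 z [-0.01  -0.408 -0.913] j [-1.69  0.95  0.23  0.04  1.55 -1.58] F [ 0.4  0.3 -0.1] op 0.0855
```

Tilt is now 24° and rising 1.9° per row; continue to about 40°.

Request:
step_arm(
  moves=[
    {"x": -2.0, "y": 0.2, "z": 0, "twist": 0},
  ],
)

```text
clock: 14.05
tool_pos: [-0.0208, -1.0091, 0.3709]
eef_rot: [2.063, 1.862, -0.441]
wrist_force: [0.0, -1.1, 0.6]
opening: 0.0852
```

Request:
step_arm(
  moves=[
    {"x": -2.0, "y": 0.2, "z": 0, "twist": 0},
  ],
)

```text
clock: 14.15
tool_pos: [-0.0201, -1.0177, 0.3767]
eef_rot: [2.042, 1.843, -0.468]
wrist_force: [-0.4, -0.5, -0.1]
opening: 0.0855
```

Request:
step_arm(
  moves=[
    {"x": -2.0, "y": 0.2, "z": 0, "twist": 0},
  ],
)

```text
clock: 14.25
tool_pos: [-0.0195, -1.0257, 0.3839]
eef_rot: [2.021, 1.824, -0.496]
wrist_force: [0.7, -0.4, -0.6]
opening: 0.0856
```

Request:
step_arm(
  moves=[
    {"x": -2.0, "y": 0.2, "z": 0, "twist": 0},
  ],
)

```text
clock: 14.35
tool_pos: [-0.0191, -1.033, 0.3928]
eef_rot: [1.999, 1.804, -0.523]
wrist_force: [0.5, -0.5, 0.3]
opening: 0.0853
```

Request:
step_arm(
  moves=[
    {"x": -2.0, "y": 0.2, "z": 0, "twist": 0},
  ],
)

```text
clock: 14.45
tool_pos: [-0.0187, -1.0396, 0.4029]
eef_rot: [1.978, 1.785, -0.55]
wrist_force: [0.3, -0.1, -0.3]
opening: 0.0853
```

Request:
step_arm(
  moves=[
    {"x": -2.0, "y": 0.2, "z": 0, "twist": 0},
  ],
)

```text
clock: 14.55
tool_pos: [-0.0184, -1.0455, 0.4144]
eef_rot: [1.957, 1.765, -0.575]
wrist_force: [-0.9, 0.3, -0.6]
opening: 0.0854
```

Request:
step_arm(
  moves=[
    {"x": -2.0, "y": 0.2, "z": 0, "twist": 0},
  ],
)

```text
clock: 14.65
tool_pos: [-0.0179, -1.0506, 0.427]
eef_rot: [1.935, 1.746, -0.601]
wrist_force: [0.1, -0.4, 0.2]
opening: 0.0854
```

```bash
python3 go.py [0.05,-.75,.40] [.45,-.3,.45] [.43,.10,.40]

```

```text
t 14.65 tcp [-0.0179 -1.0506  0.427 ] yaw x 1.448 z [-0.014 -0.603 -0.797] j [-1.69  0.92  0.23  0.06  1.35 -1.58] F [ 0.1 -0.4  0.2] op 0.0854
[ 0.2612  0.0403 -0.1608]
[ 0.6271  0.4019 -0.4777]
[ 0.9723  0.345  -0.6789]
```

Request:
step_arm(
  moves=[
    {"x": -2.0, "y": 0.2, "z": 0, "twist": 0},
  ],
)

```text
clock: 14.75
tool_pos: [-0.0174, -1.0551, 0.4406]
eef_rot: [1.913, 1.726, -0.625]
wrist_force: [1.2, -0.3, 0.1]
opening: 0.0854
```

```bash
python3 go.py [0.1,-.75,.48] [.45,-.35,.48] [.43,.10,.40]

```

```text
t 14.75 tcp [-0.0174 -1.0551  0.4406] yaw x 1.445 z [-0.014 -0.628 -0.778] j [-1.69  0.91  0.23  0.06  1.33 -1.58] F [ 1.2 -0.3  0.1] op 0.0854
[ 0.2227  0.0929 -0.224 ]
[ 0.5662  0.4073 -0.4804]
[ 0.9623  0.3452 -0.7007]
```

Request:
step_arm(
  moves=[
    {"x": 0.22, "y": 0.09, "z": -0.22, "twist": 0},
    {"x": 0.22, "y": 0.09, "z": -0.22, "twist": 0},
    {"x": 0.22, "y": 0.09, "z": -0.22, "twist": 0},
    {"x": 0.22, "y": 0.09, "z": -0.22, "twist": 0},
    {"x": 0.22, "y": 0.09, "z": -0.22, "twist": 0},
    {"x": 0.22, "y": 0.09, "z": -0.22, "twist": 0},
    {"x": 0.22, "y": 0.09, "z": -0.22, "twist": 0},
    {"x": 0.566, "y": 0.407, "z": -0.48, "twist": 0},
    {"x": 0.566, "y": 0.407, "z": -0.48, "twist": 0},
    {"x": 0.566, "y": 0.407, "z": -0.48, "twist": 0},
    {"x": 0.566, "y": 0.407, "z": -0.48, "twist": 0},
    {"x": 0.566, "y": 0.407, "z": -0.48, "twist": 0},
  ],
)

```text
clock: 15.95
tool_pos: [0.262, -0.5641, 0.4809]
eef_rot: [1.913, 1.724, -0.624]
wrist_force: [1.5, -0.8, 0.2]
opening: 0.0854
```

```bash
python3 go.py [0.1,-.75,.48] [.45,-.35,.48] [.43,.10,.40]

```

```text
t 15.95 tcp [ 0.262  -0.5641  0.4809] yaw x 1.443 z [-0.013 -0.629 -0.777] j [-1.13 -0.14  1.54 -0.31  1.14 -0.99] F [ 1.5 -0.8  0.2] op 0.0854
[-0.1592 -0.1455  0.1196]
[ 0.1846  0.1688 -0.1363]
[ 0.5806  0.1064 -0.3569]
```

Request:
step_arm(
  moves=[
    {"x": 0.18, "y": 0.168, "z": -0.136, "twist": 0},
    {"x": 0.18, "y": 0.168, "z": -0.136, "twist": 0},
    {"x": 0.18, "y": 0.168, "z": -0.136, "twist": 0},
    {"x": 0.18, "y": 0.168, "z": -0.136, "twist": 0},
    {"x": 0.18, "y": 0.168, "z": -0.136, "twist": 0},
    {"x": 0.58, "y": 0.106, "z": -0.357, "twist": 0},
    {"x": 0.58, "y": 0.106, "z": -0.357, "twist": 0},
    {"x": 0.58, "y": 0.106, "z": -0.357, "twist": 0},
    {"x": 0.58, "y": 0.106, "z": -0.357, "twist": 0},
    {"x": 0.58, "y": 0.106, "z": -0.357, "twist": 0},
    {"x": 0.58, "y": 0.106, "z": -0.357, "twist": 0},
    {"x": 0.58, "y": 0.106, "z": -0.357, "twist": 0},
  ],
)

```text
clock: 17.15
tool_pos: [0.4279, -0.0316, 0.4236]
eef_rot: [1.915, 1.727, -0.618]
wrist_force: [1.0, 0.8, -0.5]
opening: 0.0857
```

```bash
cat > rail.py <<'E'
from h import *
O=np.array([.423,-.0765,0]); a=-.097
ex=np.array([np.cos(a),np.sin(a),0]); ey=np.array([-np.sin(a),np.cos(a),0])
G=O+.068*ey+[0,0,.145]
def go():
    st=read_state(); R=Ro.from_rotvec(st["eef_rot"]).as_matrix(); p=st["tool_pos"]
    z=R[:,2]
    print("t",round(float(st["clock"]),2),"tcp",np.round(p,4),"j",np.round(st["joints"],2),"F",np.round(st["wrist_force"],1),"op",round(float(st["opening"]),4))
    print("z in rail",np.round([z@ex,z@ey,z[2]],3),"y in rail",np.round([R[:,1]@ex,R[:,1]@ey,R[2,1]],3))
    # twist to make tool y closest to ex
    e=R.T@ex; print("twist",np.round(np.arctan2(-e[0],e[1]),3))
    gp=p+R@[0,0,grasp_offset]; d=gp-G; print("graspPt-G rail",np.round([d@ex,d@ey,d[2]],4),"tool shift for grasp",np.round(R.T@(-d),4))
    return R,p
if __name__=="__main__": go()
E
python3 rail.py
```

```text
t 17.15 tcp [ 0.4279 -0.0316  0.4236] j [ 0.18 -0.11  1.62 -0.67  1.74  0.2 ] F [ 1.   0.8 -0.5] op 0.0857
z in rail [ 0.051 -0.624 -0.78 ] y in rail [0.998 0.013 0.054]
twist -0.024
graspPt-G rail [-0.0004 -0.0111  0.2932] tool shift for grasp [ 0.1915 -0.0154  0.2218]
```

Request:
step_arm(
  moves=[
    {"x": 0.05, "y": -0.01, "z": 0, "twist": -0.024},
    {"x": 0.1, "y": -0.015, "z": 0, "twist": -0.024},
    {"x": 0.14, "y": -0.015, "z": 0, "twist": -0.024},
    {"x": 0.18, "y": -0.015, "z": 0.03, "twist": -0.024},
    {"x": 0.192, "y": -0.015, "z": 0.06, "twist": -0.024},
    {"x": 0.192, "y": -0.015, "z": 0.1, "twist": -0.024},
    {"x": 0.192, "y": -0.015, "z": 0.11, "twist": -0.024},
    {"x": 0.192, "y": -0.015, "z": 0.11, "twist": -0.024},
    {"x": 0.192, "y": -0.015, "z": 0.11, "twist": -0.024},
  ],
)

```text
clock: 18.05
tool_pos: [0.4316, 0.048, 0.2182]
eef_rot: [1.898, 1.752, -0.627]
wrist_force: [-0.4, -0.5, 0.1]
opening: 0.0853
```

```bash
python3 rail.py; python3 - <<'E'
from rail import *
s=snapshot("wrist"); np.savez("w6.npz",**s); im=s["img"].copy()
for r in outline_of("bar_grip","wrist")[:3]:
    P=pts(s,r["pixels"]); print("grip net",r["conf"],np.round(r["centre"]),len(P),np.round(np.percentile(P,[3,50,97],0),3))
u=proj(s,G); print("G proj",u)
cv2.circle(im,tuple(np.int32(u)),3,(0,0,255),-1); 
for dx in(-7,7):
  for dz in(-10,10): cv2.circle(im,tuple(np.int32(proj(s,G+ex*dx/1000+ey*.007+[0,0,dz/1000]))),1,(0,255,0),-1)
cv2.imwrite("pics/w6.png",im)
s=snapshot("side"); cv2.imwrite("pics/s6.png",cv2.resize(s["img"][40:230,160:360],None,fx=3,fy=3)); np.savez("s6.npz",**s)
E
```

```text
t 18.05 tcp [0.4316 0.048  0.2182] j [ 0.34  0.13  1.81 -0.63  1.49  0.57] F [-0.4 -0.5  0.1] op 0.0853
z in rail [ 0.049 -0.623 -0.78 ] y in rail [0.999 0.03  0.039]
twist -0.001
graspPt-G rail [-0.0045  0.0684  0.0878] tool shift for grasp [ 0.0013 -0.0011  0.1113]
grip net 0.66 [252. 217.] 2173 [[ 0.396 -0.077  0.138]
 [ 0.428 -0.038  0.149]
 [ 0.459 -0.006  0.156]]
grip net 0.29 [300. 320.] 1469 [[ 0.452 -0.142  0.005]
 [ 0.466 -0.139  0.213]
 [ 0.479 -0.136  0.237]]
G proj [251.5710509  194.67206855]
```

View pics/w6.png

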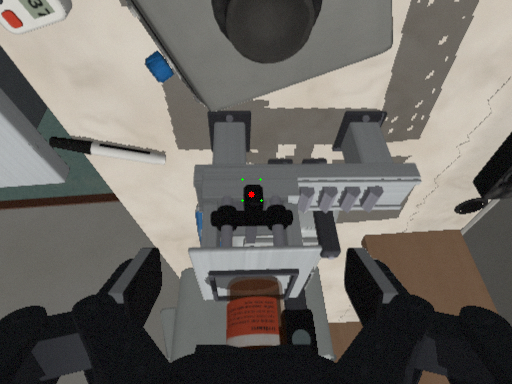

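View pics/s6.png

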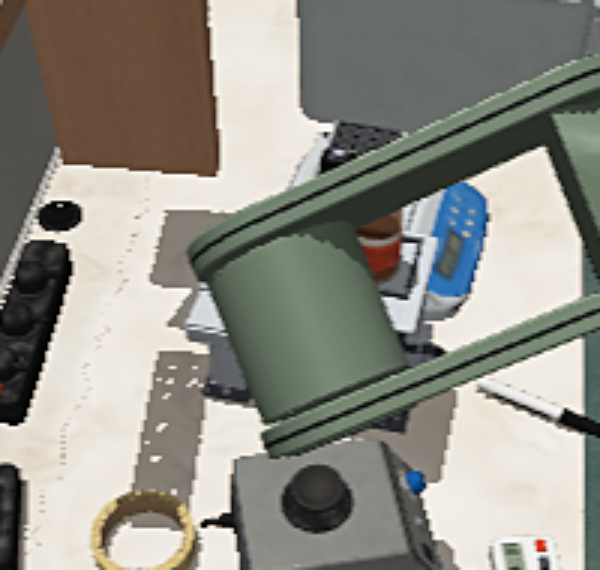

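```bash
python3 - <<'E'
from rail import *
s=dict(np.load("w6.npz"))
im=s["img"]; cv2.imwrite("pics/w6z.png",cv2.resize(im[160:260,190:320],None,fx=6,fy=6,interpolation=2))
P=pts(s,np.ones((384,512),bool)); d=P-G; r=np.stack([d@ex,d@ey,d[:,2]],1)
q=r[(abs(r[:,0])<.02)&(r[:,1]>-.02)&(r[:,1]<.02)&(abs(r[:,2])<.015)]
print(len(q)); print(np.round(np.percentile(q,[1,5,50,95,99],0),4))
k=q[q[:,1]>-.005]; print("x range",np.percentile(k[:,0],[2,50,98]))
D=r[(abs(r[:,2]-.047)<.002)&(abs(r[:,0])<.06)&(r[:,1]>-.03)&(r[:,1]<.02)]; print("deck edge",np.round(np.percentile(D,[1,50,99],0),4))
E
```

```text
632
[[-0.0066 -0.0193 -0.0082]
 [-0.0059 -0.0168 -0.0064]
 [ 0.0008  0.0007  0.0072]
 [ 0.0076  0.003   0.0106]
 [ 0.0084  0.0034  0.011 ]]
x range [-0.00598125  0.00091026  0.00831973]
deck edge [[-0.0455 -0.0296  0.0452]
 [-0.     -0.0117  0.0472]
 [ 0.047  -0.0007  0.0479]]
```

View pics/w6z.png

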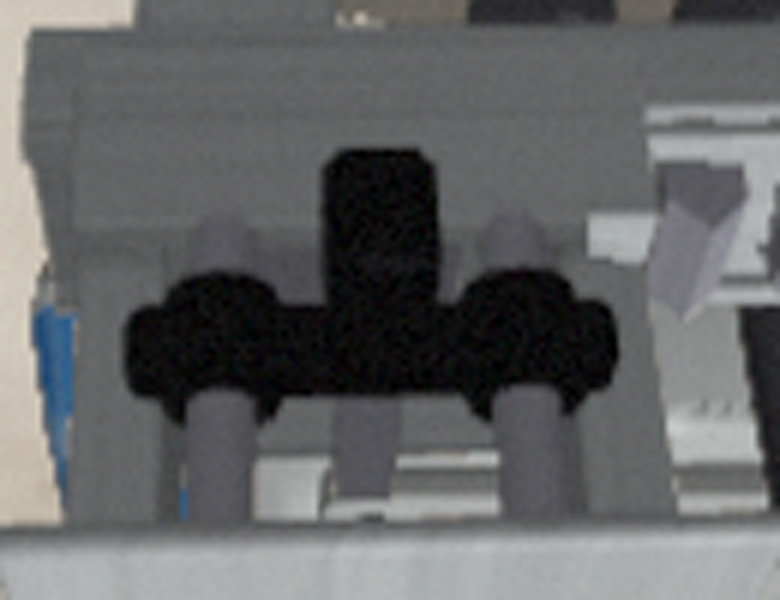

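Request:
step_arm(
  moves=[
    {"x": -0.001, "y": 0, "z": 0.03, "twist": 0},
    {"x": -0.001, "y": 0, "z": 0.06, "twist": 0},
    {"x": -0.001, "y": 0, "z": 0.08, "twist": 0},
    {"x": -0.001, "y": 0, "z": 0.095, "twist": 0},
    {"x": -0.001, "y": 0, "z": 0.105, "twist": 0},
    {"x": -0.001, "y": 0, "z": 0.11, "twist": 0},
    {"x": -0.001, "y": 0, "z": 0.11, "twist": 0},
    {"x": -0.001, "y": 0, "z": 0.11, "twist": 0},
  ],
)

```text
clock: 19.0
tool_pos: [0.4294, -0.0218, 0.132]
eef_rot: [1.897, 1.753, -0.63]
wrist_force: [0.3, 0.3, 0.1]
opening: 0.0854
```

```bash
python3 rail.py; python3 - <<'E'
from rail import *
s=snapshot("wrist"); np.savez("w7.npz",**s); cv2.imwrite("pics/w7.png",s["img"])
P=pts(s,np.ones((384,512),bool)); d=P-G; r=np.stack([d@ex,d@ey,d[:,2]],1)
q=r[(abs(r[:,0])<.02)&(r[:,1]>-.006)&(r[:,1]<.02)&(abs(r[:,2])<.015)]
print(len(q)); print(np.round(np.percentile(q,[2,50,98],0),4))
E
```

```text
t 19.0 tcp [ 0.4294 -0.0218  0.132 ] j [ 0.2   0.2   1.94 -0.7   1.26  0.59] F [0.3 0.3 0.1] op 0.0854
z in rail [ 0.048 -0.624 -0.78 ] y in rail [0.999 0.031 0.037]
twist 0.001
graspPt-G rail [ 0.0002 -0.0012  0.0016] tool shift for grasp [ 0.002  -0.0002  0.0005]
1508
[[-0.0061 -0.0051 -0.008 ]
 [ 0.001   0.0019  0.0026]
 [ 0.0084  0.0035  0.0103]]
```

View pics/w7.png

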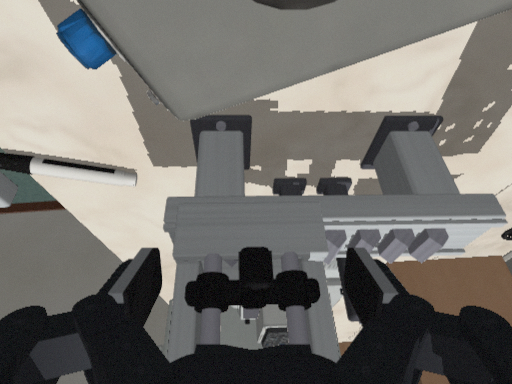

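Request:
step_arm(
  moves=[
    {"x": 0, "y": 0.001, "z": 0, "twist": 0},
    {"x": 0, "y": 0.001, "z": 0, "twist": 0},
    {"x": 0, "y": 0.001, "z": 0, "twist": 0},
    {"x": 0, "y": 0.001, "z": 0, "twist": 0},
    {"x": 0, "y": 0.001, "z": 0, "twist": 0},
    {"x": 0, "y": 0.001, "z": 0, "twist": 0},
    {"x": 0, "y": 0.001, "z": 0, "twist": 0},
  ],
  gripper=-1,
  newtons=60,
)

```text
clock: 19.75
tool_pos: [0.4295, -0.0221, 0.1315]
eef_rot: [1.898, 1.753, -0.632]
wrist_force: [0.6, 2.1, 2.0]
opening: 0.013
```

```bash
python3 rail.py; python3 - <<'E'
from rail import *
R=Ro.from_rotvec(read_state()["eef_rot"]).as_matrix()
print("up 17mm",np.round(R.T@[0,0,.017],4),"48 along",np.round(R.T@(ex*.048),4))
s=snapshot("wrist"); cv2.imwrite("pics/w8.png",s["img"])
E
```

```text
t 19.75 tcp [ 0.4295 -0.0221  0.1315] j [ 0.2   0.2   1.94 -0.7   1.26  0.59] F [0.6 2.1 2. ] op 0.013
z in rail [ 0.046 -0.625 -0.78 ] y in rail [0.999 0.03  0.035]
twist 0.001
graspPt-G rail [ 0.0004 -0.0015  0.0011] tool shift for grasp [ 0.0019 -0.0004 -0.0001]
up 17mm [-0.0106  0.0006 -0.0133] 48 along [-0.0001  0.0479  0.0022]
```

View pics/w8.png

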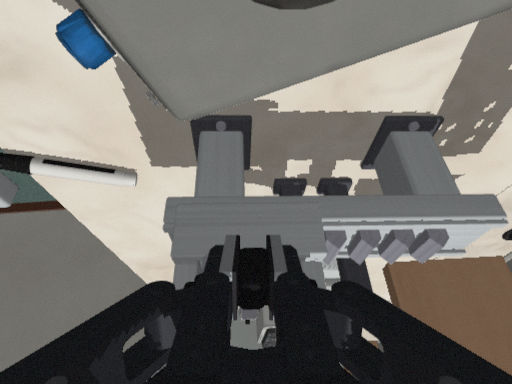

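Request:
step_arm(
  moves=[
    {"x": -0.0025, "y": 0, "z": -0.003, "twist": 0},
    {"x": -0.005, "y": 0, "z": -0.006, "twist": 0},
    {"x": -0.0075, "y": 0.0005, "z": -0.009, "twist": 0},
    {"x": -0.01, "y": 0.0006, "z": -0.012, "twist": 0},
    {"x": -0.0106, "y": 0.0006, "z": -0.0133, "twist": 0},
    {"x": -0.0106, "y": 0.0006, "z": -0.0133, "twist": 0},
    {"x": -0.0106, "y": 0.0006, "z": -0.0133, "twist": 0},
    {"x": -0.0106, "y": 0.0006, "z": -0.0133, "twist": 0},
  ],
)

```text
clock: 20.6
tool_pos: [0.4293, -0.0221, 0.148]
eef_rot: [1.897, 1.754, -0.633]
wrist_force: [-0.6, 2.7, -8.8]
opening: 0.013
```

```bash
python3 rail.py
```

```text
t 20.6 tcp [ 0.4293 -0.0221  0.148 ] j [ 0.2   0.17  1.93 -0.69  1.29  0.56] F [-0.6  2.7 -8.8] op 0.013
z in rail [ 0.046 -0.625 -0.78 ] y in rail [0.999 0.03  0.034]
twist 0.002
graspPt-G rail [ 0.0001 -0.0016  0.0176] tool shift for grasp [ 0.0123 -0.0007  0.0127]
```

Request:
step_arm(
  moves=[
    {"x": 0, "y": 0.001, "z": 0, "twist": 0},
    {"x": 0, "y": 0.003, "z": 0.0001, "twist": 0},
    {"x": 0, "y": 0.006, "z": 0.0003, "twist": 0},
    {"x": 0, "y": 0.01, "z": 0.0005, "twist": 0},
    {"x": 0, "y": 0.014, "z": 0.0006, "twist": 0},
    {"x": 0, "y": 0.018, "z": 0.0008, "twist": 0},
    {"x": 0, "y": 0.021, "z": 0.001, "twist": 0},
    {"x": 0, "y": 0.023, "z": 0.001, "twist": 0},
    {"x": 0, "y": 0.024, "z": 0.0011, "twist": 0},
    {"x": 0, "y": 0.024, "z": 0.0011, "twist": 0},
  ],
)

```text
clock: 21.6
tool_pos: [0.4539, -0.0247, 0.1485]
eef_rot: [1.896, 1.753, -0.632]
wrist_force: [-0.1, 0.1, -8.1]
opening: 0.0128
```

```bash
python3 rail.py; python3 - <<'E'
from rail import *
s=snapshot("side"); cv2.imwrite("pics/s9.png",cv2.resize(s["img"][40:230,160:360],None,fx=3,fy=3))
E
```

```text
t 21.6 tcp [ 0.4539 -0.0247  0.1485] j [ 0.18  0.22  1.88 -0.69  1.29  0.55] F [-0.1  0.1 -8.1] op 0.0128
z in rail [ 0.047 -0.625 -0.779] y in rail [0.999 0.031 0.036]
twist 0.002
graspPt-G rail [ 0.0249 -0.0017  0.0181] tool shift for grasp [ 0.0127 -0.0255  0.0118]
```

View pics/s9.png

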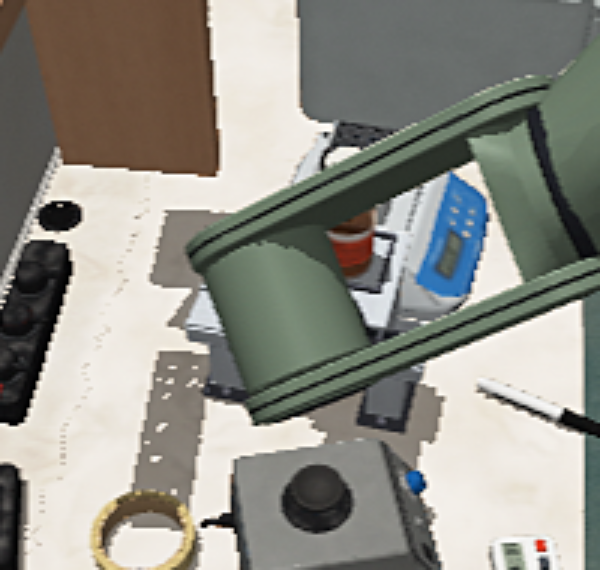

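Request:
step_arm(
  moves=[
    {"x": 0, "y": 0.001, "z": 0, "twist": 0},
    {"x": 0, "y": 0.003, "z": 0.0001, "twist": 0},
    {"x": 0, "y": 0.006, "z": 0.0003, "twist": 0},
    {"x": 0, "y": 0.01, "z": 0.0005, "twist": 0},
    {"x": 0, "y": 0.014, "z": 0.0006, "twist": 0},
    {"x": 0, "y": 0.018, "z": 0.0008, "twist": 0},
    {"x": 0, "y": 0.021, "z": 0.001, "twist": 0},
    {"x": 0, "y": 0.023, "z": 0.001, "twist": 0},
    {"x": 0, "y": 0.0235, "z": 0.0011, "twist": 0},
    {"x": 0, "y": 0.0235, "z": 0.0011, "twist": 0},
    {"x": 0, "y": 0.0235, "z": 0.0011, "twist": 0},
  ],
)

```text
clock: 22.75
tool_pos: [0.4773, -0.027, 0.1486]
eef_rot: [1.896, 1.753, -0.632]
wrist_force: [0.0, -2.1, -8.7]
opening: 0.0127
```

```bash
python3 rail.py; python3 - <<'E'
from rail import *
s=snapshot("side"); np.savez("s10.npz",**s)
R=Ro.from_rotvec(read_state()["eef_rot"]).as_matrix()
print("down 14mm",np.round(R.T@[0,0,-.014],4))
E
```

```text
t 22.75 tcp [ 0.4773 -0.027   0.1486] j [ 0.17  0.26  1.83 -0.7   1.29  0.53] F [ 0.  -2.1 -8.7] op 0.0127
z in rail [ 0.048 -0.625 -0.779] y in rail [0.999 0.031 0.036]
twist 0.002
graspPt-G rail [ 0.0484 -0.0017  0.0182] tool shift for grasp [ 0.0128 -0.0489  0.0108]
down 14mm [ 0.0088 -0.0005  0.0109]
```

Request:
step_arm(
  moves=[
    {"x": 0.002, "y": 0, "z": 0.0025, "twist": 0},
    {"x": 0.004, "y": 0, "z": 0.005, "twist": 0},
    {"x": 0.006, "y": -0.0003, "z": 0.0075, "twist": 0},
    {"x": 0.0088, "y": -0.0005, "z": 0.011, "twist": 0},
    {"x": 0.0095, "y": -0.0005, "z": 0.012, "twist": 0},
    {"x": 0.0095, "y": -0.0005, "z": 0.012, "twist": 0},
    {"x": 0.0095, "y": -0.0005, "z": 0.012, "twist": 0},
  ],
)

```text
clock: 23.5
tool_pos: [0.477, -0.0269, 0.1331]
eef_rot: [1.897, 1.753, -0.633]
wrist_force: [0.7, -3.4, -6.0]
opening: 0.0127
```

```bash
python3 rail.py
```

```text
t 23.5 tcp [ 0.477  -0.0269  0.1331] j [ 0.17  0.28  1.84 -0.7   1.26  0.55] F [ 0.7 -3.4 -6. ] op 0.0127
z in rail [ 0.047 -0.625 -0.779] y in rail [0.999 0.031 0.035]
twist 0.002
graspPt-G rail [ 0.0481 -0.0017  0.0027] tool shift for grasp [ 0.0031 -0.0481 -0.0012]
```

Request:
step_arm(
  moves=[
    {"x": 0, "y": 0, "z": 0, "twist": 0},
    {"x": 0, "y": 0, "z": 0, "twist": 0},
    {"x": 0, "y": 0, "z": 0, "twist": 0},
    {"x": 0, "y": 0, "z": 0, "twist": 0},
    {"x": 0, "y": 0, "z": 0, "twist": 0},
    {"x": 0, "y": 0, "z": -0.02, "twist": 0},
    {"x": 0, "y": 0, "z": -0.05, "twist": 0},
    {"x": 0, "y": 0, "z": -0.09, "twist": 0},
    {"x": 0, "y": 0, "z": -0.13, "twist": 0},
    {"x": 0, "y": 0, "z": -0.15, "twist": 0},
    {"x": 0, "y": 0, "z": -0.15, "twist": 0},
  ],
  gripper=1,
)

```text
clock: 24.6
tool_pos: [0.4812, 0.069, 0.2529]
eef_rot: [1.896, 1.753, -0.622]
wrist_force: [0.3, 0.2, 0.8]
opening: 0.0854
```

```bash
python3 rail.py; python3 - <<'E'
from rail import *
s=snapshot("wrist"); np.savez("w11.npz",**s); cv2.imwrite("pics/w11.png",s["img"])
P=pts(s,np.ones((384,512),bool)); d=P-G; r=np.stack([d@ex,d@ey,d[:,2]],1)
q=r[(abs(r[:,0]-.048)<.02)&(r[:,1]>-.006)&(r[:,1]<.02)&(abs(r[:,2]-.005)<.025)]
print("grip",len(q),np.round(np.percentile(q,[2,50,98],0),4))
D=r[(abs(r[:,2]-.047)<.002)&(abs(r[:,0]-.048)<.06)&(r[:,1]>-.03)&(r[:,1]<.02)]; print("deck edge",np.round(np.percentile(D,[1,50,99],0),4))
s=snapshot("side"); cv2.imwrite("pics/s11.png",cv2.resize(s["img"][40:230,160:360],None,fx=3,fy=3))
E
```

```text
t 24.6 tcp [0.4812 0.069  0.2529] j [ 0.35  0.2   1.65 -0.62  1.57  0.52] F [0.3 0.2 0.8] op 0.0854
z in rail [ 0.053 -0.622 -0.781] y in rail [0.999 0.033 0.042]
twist -0.0
graspPt-G rail [0.0428 0.0941 0.1225] tool shift for grasp [ 0.0028 -0.051   0.152 ]
grip 333 [[ 0.041  -0.0055 -0.0082]
 [ 0.0481  0.0014  0.0039]
 [ 0.0551  0.003   0.0108]]
deck edge [[ 0.0015 -0.0296  0.0451]
 [ 0.047  -0.0127  0.0473]
 [ 0.094  -0.0011  0.048 ]]
```

View pics/w11.png

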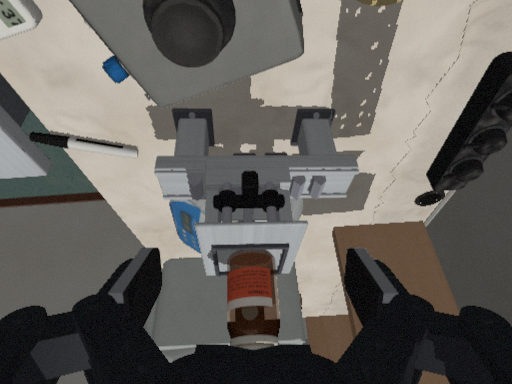

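View pics/s11.png

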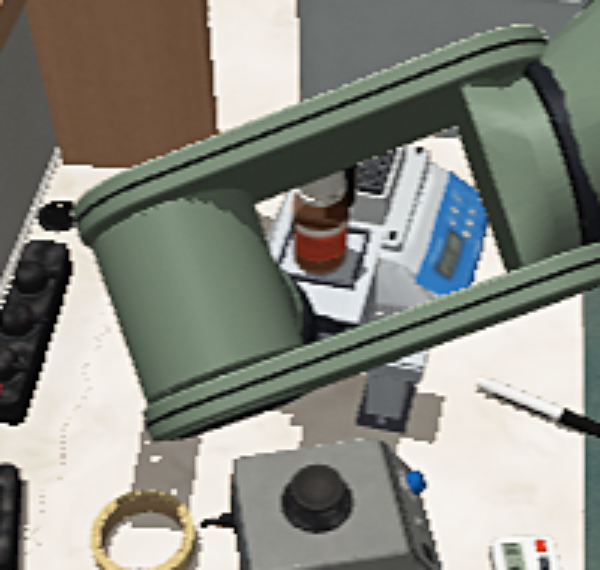

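Request:
step_arm(
  moves=[
    {"x": -0.03, "y": 0, "z": -0.035, "twist": 0},
    {"x": -0.06, "y": 0, "z": -0.07, "twist": 0},
    {"x": -0.09, "y": 0, "z": -0.11, "twist": 0},
    {"x": -0.12, "y": 0, "z": -0.15, "twist": 0},
    {"x": -0.15, "y": 0, "z": -0.19, "twist": 0},
    {"x": -0.17, "y": 0, "z": -0.21, "twist": 0},
    {"x": -0.17, "y": 0, "z": -0.21, "twist": 0},
    {"x": -0.17, "y": 0, "z": -0.21, "twist": 0},
  ],
)

```text
clock: 25.5
tool_pos: [0.4695, 0.0659, 0.5183]
eef_rot: [1.898, 1.754, -0.635]
wrist_force: [0.4, -0.2, 0.5]
opening: 0.0854
```

```bash
python3 rail.py; python3 - <<'E'
from rail import *
s0=dict(np.load("a_side.npz"))
def chk(n):
    s=snapshot(n); np.savez(f"{n}12.npz",**s); cv2.imwrite(f"pics/{n}12.png",s["img"])
    P=pts(s,np.ones((384,512),bool)); d=P-O; r=np.stack([d@ex,d@ey,d[:,2]],1)
    m=(abs(r[:,0]-.048)<.05)&(abs(r[:,1])<.05)&(abs(r[:,2]-.301)<.005); q=r[m]
    if len(q)>10: print(n,"cap",len(q),np.round(q.mean(0),4),cv2.minEnclosingCircle((q[:,:2]*1000).astype(np.float32)))
    q=r[(abs(r[:,0]-.048)<.05)&(r[:,1]<-.04)&(r[:,1]>-.08)&(abs(r[:,2]-.225)<.02)]
    if len(q)>10: print(n,"post head",len(q),np.round(np.percentile(q,[2,50,98],0),4))
    for o in("tall_bottle","dish","tape"):
        for x in outline_of(o,n)[:1]:
            p=pts(s,x["pixels"]); print(n,o,round(x["conf"],2),np.round(x["centre"]),np.round(np.median(p,0),3))
for n in("side","top","wrist"): chk(n)
E
```

```text
t 25.5 tcp [0.4695 0.0659 0.5183] j [ 0.35  0.06  1.27 -0.69  1.99  0.19] F [ 0.4 -0.2  0.5] op 0.0854
z in rail [ 0.044 -0.625 -0.779] y in rail [0.999 0.03  0.033]
twist 0.002
graspPt-G rail [0.0317 0.0899 0.3879] tool shift for grasp [ 0.1727 -0.0471  0.3571]
side cap 154 [0.0477 0.0045 0.3011] ((47.89295196533203, 3.3318965435028076), 19.97942352294922)
side post head 48 [[ 0.0304 -0.0725  0.2074]
 [ 0.0329 -0.059   0.2291]
 [ 0.0388 -0.0552  0.2448]]
side tall_bottle 0.62 [220. 254.] [0.531 0.267 0.12 ]
side dish 0.82 [316. 290.] [0.299 0.276 0.016]
side tape 0.88 [207. 211.] [0.603 0.12  0.023]
wrist cap 566 [0.0487 0.0037 0.301 ] ((49.43922805786133, 0.6801624298095703), 20.053613662719727)
wrist dish 0.2 [252.  31.] [ 0.477 -0.02   0.154]
```

View pics/side12.png

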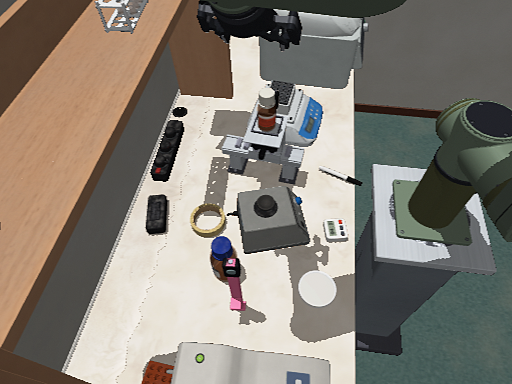

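View pics/wrist12.png

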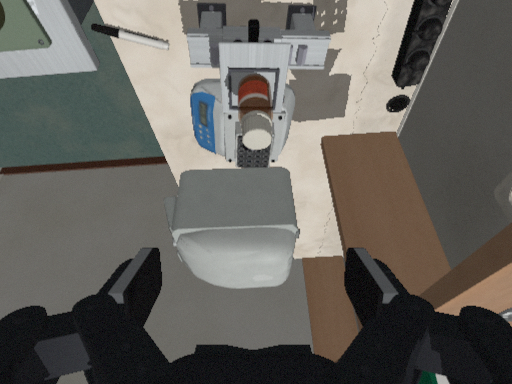

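```bash
python3 -c "
from workcell import *
print(job_done()); print(read_state()['clock'])"
```

```text
the job is handed in; nothing more can be done
None
the job is handed in; nothing more can be done
```

I handed the job in at about 26 s of the 58 s. The smaller bottle stands in the rim and the carriage is locked level with the tall sensor post. The hand-in gave no verdict, so this rests on my own checks.

**What I did**
- I gripped the small bottle by its cap and stood it in the rim while the carriage was still locked at 0.
- The moves only shift the tool or twist it about its own axis, so they cannot lean it directly. I pushed the arm past its reach to the robot's right in short steps until the tool had leaned 39°.
- I pinched the release bar's grip from under the deck's left edge and raised it about 17 mm. Then I slid the carriage 48 mm in two runs, let the bar down almost to the bottom and opened the fingers.
- I then withdrew and raised the arm clear of everything.

**Last checks**

| Item | Reading |
|---|---|
| Bar | down: grip top 11 mm above its nominal middle, as at the start |
| Carriage | about 47.5 to 48 mm |
| Bottle | upright, cap at its expected height (301 mm), 0 to 2 mm from the rim's middle along the rail |
| Larger bottle, dish | within 1 to 2 mm of where they began |
| Tape roll | no sign of movement in the picture; network position about 10 mm different in y |
| Wrist force | under 1 N with the arm clear |

**What disagreed or could not be checked**
- **Bottle across the rail:** two cameras put its offset from the rim's middle at 0.7 mm and 3.3 mm. Both are inside the 12 mm allowed.
- **Rim and grip position:** my picture-based position was about 3 mm out across the rail from the depth data at the grip. I corrected for it before pinching.
- **Sensor at the end:** the bottle hid the sensor head in the last pictures. That the bottle is level with it rests on the first picture, which put the tall post at about 46 mm, next to the 48 mm notch.
- **Tape roll:** the arm never went near it. Its outline was partly hidden in the first picture, which probably explains the 10 mm.

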